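Gauge the thread of a press spindle with pitch-comb leaves

TASK

Find out which pitch-comb leaf fits the screw spindle lying between the clear cheeks of the gauging stand: set the leaves on its thread one at a time, feeling gently along the thread for the grooves, until one drops in and seats fully. Leave that leaf standing released and fully home in the thread, level along it, with the other two leaves standing in the slots of the white rack, whichever slots. Press only lightly, never near 20 N on a spindle, and do not disturb the bottles and the beaker.

Things in the scene. Friction and masses are not known exactly. Their poses are not given: they have to be found in the camera images.
- leaf_yellow: pitch-comb leaf, yellow grip: upright plate 64 mm long (own y), 10 thick (x), 75 high, about 0.09 kg. Origin: middle of the tooth-tip line at its underside, z up. Teeth point down, 6 mm high, spaced 8, 10 or 13 mm, differing from leaf to leaf (which is which is not told). Flat faces from 6 mm above the tips up; the grip is the top 32 mm. Starts in any rack slot, tips 8 mm above the bench.
- leaf_blue: pitch-comb leaf, blue grip: as leaf_yellow but with another tooth spacing (8, 10 or 13 mm). A leaf whose spacing equals the spindle's drops 5 mm into the thread once its teeth stand over the grooves; any other rides on the crests wherever it is put.
- leaf_red: pitch-comb leaf, red grip: as leaf_yellow but with another tooth spacing (8, 10 or 13 mm).
- rack: white leaf rack, fixed, 160 (x) by 86 (y) mm; origin at the middle of its underside on the bench. Three slots along its y at x = -56, 0 and +56 mm: floor 8 mm above the bench, walls up to 30 mm, each slot 13 mm wide (x) and 74 mm long (y), open at the top, with lips flaring outwards to 22 mm wide at 37 mm above the bench.
- stand: gauging stand, fixed: grey base, blue end posts, two clear cheeks along its y. Origin on the bench below the middle of the spindle to gauge, whose axis runs along the stand's y, 40 mm up. The tooth tips of a fully home leaf stand 53 mm above the bench (saddle unloaded); those of a leaf that does not mesh, about 58 mm.
- stand_slot (a point): middle of the slot between the cheeks, 83 mm above the bench, straight above the stand's origin. The slot is 14 mm wide (stand's x) from 60 to 83 mm above the bench and 120 mm long (y); blue lips flare outwards above it up to 90 mm, about 24 mm wide at the top. A leaf goes in lengthwise along y.
- spindle_1: steel screw spindle lying level along its own y, fixed; origin 30 mm below the middle of its axis, 10 mm above the bench. Crest diameter 36 mm, root 26: crest line 58, root line 53 mm above the bench. Thread spacing 8, 10 or 13 mm, another for each spindle, not told. The spindle lying at the stand's origin is the one to gauge; the other two are spares 80 and 135 mm along the stand's +x.
- spindle_2: as spindle_1, another thread spacing. Saddles are sprung: a spindle gives way downwards from about 2 N on, 1 mm for each further N, with a hard stop at 8 mm. It does not give along its axis.
- spindle_3: as spindle_1, another thread spacing. Where along y the crests lie differs from run to run by up to half a spacing; the poses given do not show it, the grooves must be felt (or seen).
- amber_bottle: amber glass bottle, 56 mm across, 110 mm high, bystander; origin at its foot.
- beaker: glass beaker, 70 mm across, 85 mm high, bystander; origin at its foot.
- cap_bottle: clear bottle with blue cap, 70 mm across, 140 mm high, bystander; origin at its foot.

How it is judged:
By the outcome, as a careful person would: the job done as asked, in the order asked, and still so for the second after the job is handed in, with the robot touching nothing.
It also fails if it takes over 72 s, if anything falls off the work surface, if the arm or the gripper's body presses on something with over 40 N, if the wrist force passes 120 N, or if a joint passes its speed limit or range.

ROBOT

A 7-joint arm with a two-finger parallel gripper is mounted at the origin on the work surface. World frame = base frame: x ahead of the robot, y to its left, z up, the work surface at z = 0. Lengths are in m, angles in rad, forces in N, time in s.
With the tool pointing down it reaches from about 0.425 to 0.875 m from the base axis. Payload 8.4 kg.
Tool frame: the origin (TCP) lies between the finger pads; the fingertips stand 17 mm ahead of it and the grasp point (between the pads) lies 2 mm behind it; z points along the fingers, y is the direction in which the jaws open and shut (so a half turn about z gives the same grasp; the last joint's range is limited). The gripper opens to 85 mm and grips with 20 to 120 N. Pads are 22 mm wide; open, the fingers measure 114 mm over their backs; the gripper's body (76 mm by 85 mm) begins 54 mm behind the grasp point. The pads swing forward as they close: fully open they stand 13 mm farther back than shut.
Start: joints at [-1.335, 0.333, 0.04, 1.465, -0.013, 1.343, -0.059], TCP at [0.214, 0.614, 0.248] pointing down, gripper open.
Joint ranges: [-2.58, 2.58], [-0.38, 2.09], [-1.3, 1.39], [0.25, 2.4], [-1.5, 4.64], [0.08, 2.09], [-2.65, 2.65]. Speed limits (rad/s): [2.22, 2.22, 2.79, 2.79, 3.14, 3.14, 3.14].

INTERFACE

Orientations are given as a 3x3 rotation matrix whose columns are the frame's x, y, z axes.
In Python, from rig import manip, vision gives the robot as it stands.
- The arm moves only by the shell command python3 -m inch 'ROWS' [FORCE]. ROWS is JSON, a list of rows, each an object of numbers: "dx", "dy", "dz": the shift along the tool's x, y, z scaled (see below); "twist": the turn about the tool's z scaled (see below); "jaw": the opening, from -1 (shut) to 1 (fully open), so that 0 is half open. A call has 1 to 8 rows; each row is the pose to reach, as a shift and turn from the pose commanded when the call began, along the tool's axes at that moment; what a row does not reach only later rows make up. The controller multiplies each number of a shift by 15 cm and each number of a turn by 0.5 rad. A row lasts 1/8 s, in which the tool goes at most 62.5 mm and 10.7 degrees, less where a joint would pass 70% of its speed; a pose out of reach is approached as far as the arm can. A call with a number of a shift or a turn outside -1 to 1 is refused whole. A call with a gripper value outside its range is refused whole. The fingers move at their own pace and stop on an object; FORCE is the grip in N (left out, the last holds). Time passes only in rows, so rows that repeat a pose let the fingers close. It gives the time, the measured TCP pose, the force and the opening at its end, in the units of the state.
- manip.get_state(): the state, without advancing time (a new reading comes with each control period).
- vision.snapshot(name): name is "side" or "top"; returns a dict with "frame" (420x560x3 uint8, red, green, blue), "camera_matrix" (3x3 intrinsics, pixels), "rvec" (rotation vector, rad) and "tvec" (3), from world to camera coordinates, as OpenCV has them. Camera axes: x right, y down, z forward; pixel columns grow to the right and rows downward; lengths in m; the calibration is good to about 2 mm. A picture is of the moment at which its call begins. There is no depth.
- manip.job_done(): hands the job in, once; it reports no verdict.
The state is a dict: "time_s": time; "joint_pos": joint angles; "qd": joint speeds; "effort": joint torques, N m; "position": TCP position; "ee_rot": TCP orientation; "ft_force": force on the tool from outside, world axes, zero at the start; "wrist_torque": the same for the moment, N m; "gripper_width": finger opening in m.
Only numpy, scipy, OpenCV 4.12 (cv2) and the standard library are available. Lean on these libraries where they do the work, as an engineer would, in place of code of your own. Each camera call takes 0.05 s, during which the arm holds its last target. There are 200 camera calls.

## Working session

There is one attempt and no reset: what is moved stays moved. The work goes in short steps, Python scripts to look and compute and a shell command to move; the robot and the scene stay as the last step left them, time stands still between calls to the robot, and variables do not carry over. Pictures are saved under pics/ and viewed, on a budget of 10 in all, crops included, one or two more only if the job needs it, and the job is handed in when it is done.

```bash
mkdir -p pics; ls
python3 - <<'E'
from rig import manip, vision
import cv2, numpy as np, pickle
s=manip.get_state(); print({k:np.round(v,3).tolist() for k,v in s.items()})
d={}
for n in("side","top"):
    d[n]=v=vision.snapshot(n); cv2.imwrite(f"pics/{n}0.png",v["frame"][:,:,::-1]); print(n,np.round(v["camera_matrix"],1).tolist(),v["rvec"],v["tvec"])
pickle.dump(d,open("v0.pkl","wb"))
a=np.vstack([d["top"]["frame"],]); 
cv2.imwrite("pics/a.png",cv2.resize(d["top"]["frame"][:,:,::-1],(800,600),interpolation=cv2.INTER_CUBIC))
cv2.imwrite("pics/b.png",cv2.resize(d["side"]["frame"][:,:,::-1],(800,600),interpolation=cv2.INTER_CUBIC))
E
```

```text
pics
{'time_s': 0.0, 'joint_pos': [-1.335, 0.334, 0.04, 1.466, -0.013, 1.343, -0.059], 'qd': [-0.0, -0.0, 0.001, 0.001, 0.001, 0.0, -0.001], 'effort': [-0.001, -65.856, 1.364, -40.556, 0.017, 0.013, -0.0], 'position': [0.213, 0.613, 0.247], 'ee_rot': [[-0.944, 0.329, -0.0], [0.329, 0.944, -0.002], [-0.0, -0.002, -1.0]], 'ft_force': [-0.044, -0.99, -0.981], 'wrist_torque': [0.041, -0.015, -0.015], 'gripper_width': 0.085}
side [[433.0, 0.0, 292.4], [0.0, 433.0, 211.8], [0.0, 0.0, 1.0]] [ 2.12564119 -0.80963247  0.35754525] [-0.43765212  0.30524891  1.04496863]
top [[541.2, 0.0, 281.6], [0.0, 541.2, 204.8], [0.0, 0.0, 1.0]] [ 2.089268   -2.11435291  0.23064294] [-6.18153080e-04  5.88602004e-01  1.41354506e+00]
```

View pics/a.png

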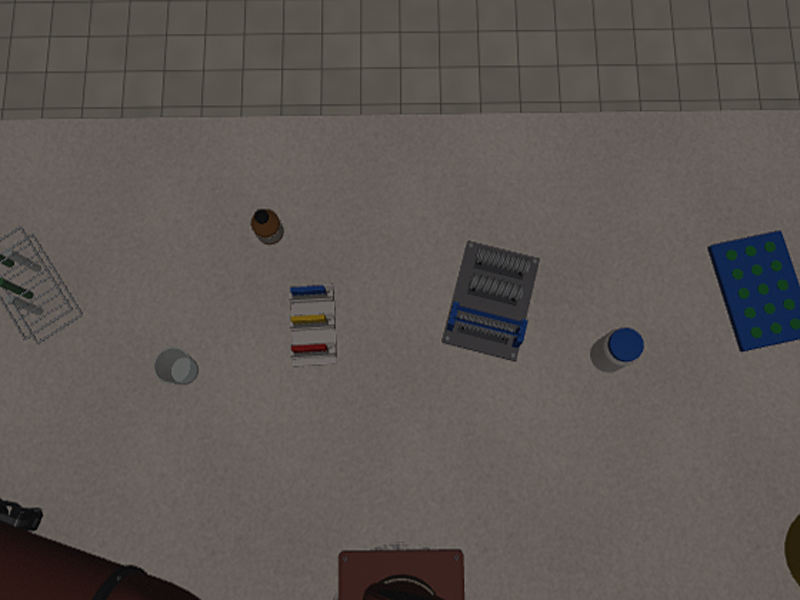

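View pics/b.png

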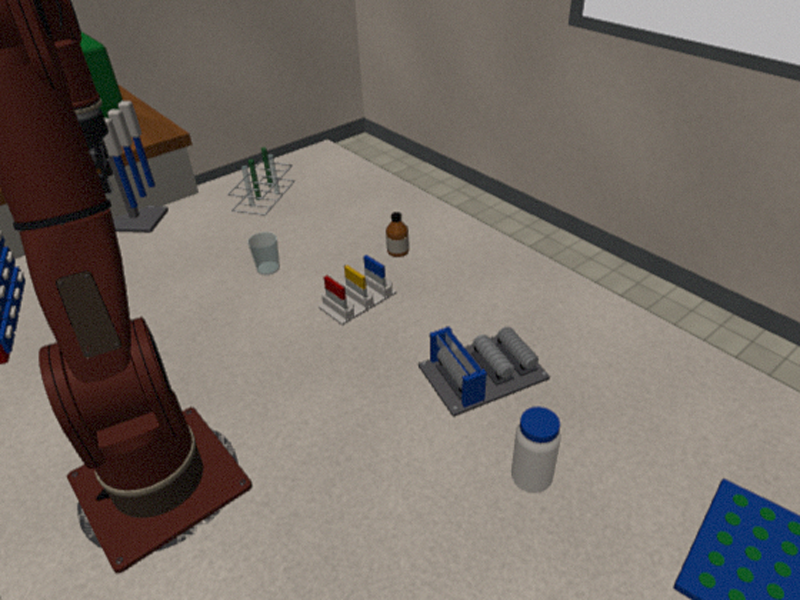

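The top view shows the rack at about (313,325), with blue, yellow and red leaves from top to bottom. The stand is at (490,300), its blue slot near (488,323), with the spares farther from the robot. The side view agrees.

```bash
cat > h.py <<'E'
import numpy as np, cv2
def cast(v,px,z):
    K=v["camera_matrix"];R,_=cv2.Rodrigues(np.array(v["rvec"],float));t=np.array(v["tvec"],float).ravel()
    px=np.atleast_2d(px).astype(float)
    d=(np.c_[px,np.ones(len(px))]@np.linalg.inv(K).T)@R; c=-R.T@t
    return c+d*((z-c[2])/d[:,2])[:,None]
def proj(v,P):
    return cv2.projectPoints(np.atleast_2d(P).astype(float),np.array(v["rvec"],float),np.array(v["tvec"],float),np.array(v["camera_matrix"],float),None)[0][:,0]
def tri(va,pa,vb,pb):
    def M(v):
        R,_=cv2.Rodrigues(np.array(v["rvec"],float)); return v["camera_matrix"]@np.c_[R,np.array(v["tvec"],float).ravel()]
    X=cv2.triangulatePoints(M(va),M(vb),np.array(pa,float).reshape(2,1),np.array(pb,float).reshape(2,1)); return (X[:3]/X[3]).ravel()
def mask(f,c):
    h=cv2.cvtColor(f,cv2.COLOR_RGB2HSV); H,S,V=[h[...,i].astype(int) for i in range(3)]
    r={"red":((H<8)|(H>172)),"yellow":(H>18)&(H<35),"blue":(H>100)&(H<130)}[c]
    return (r&(S>120)&(V>40)).astype(np.uint8)
def blobs(m,amin=15):
    n,l,s,c=cv2.connectedComponentsWithStats(m); out=[]
    for i in range(1,n):
        if s[i,4]>=amin: out.append((s[i].tolist(),np.argwhere(l==i)[:,::-1]))
    return out
E
python3 - <<'E'
import pickle; from h import *
d=pickle.load(open("v0.pkl","rb"))
for n in("top","side"):
    for c in("red","yellow","blue"):
        for s,p in blobs(mask(d[n]["frame"],c)):
            if s[4]>2500: continue
            r=cv2.minAreaRect(p.astype(np.float32))
            print(n,c,s,"cen",p.mean(0).round(1),"rect",np.round(r[0],1),np.round(r[1],1),round(r[2],1),"w@.075",cast(d[n],p.mean(0),.075)[0].round(4) if n=="top" else "")
t=d["top"]["frame"][:,:,::-1]; s=d["side"]["frame"][:,:,::-1]
u=lambda im,x0,y0,w,h,k:cv2.resize(im[y0:y0+h,x0:x0+w],None,fx=k,fy=k,interpolation=cv2.INTER_CUBIC)
a=np.hstack([u(t,300,160,100,75,4),u(t,190,185,100,75,4)]);b=np.hstack([u(s,280,215,120,75,4),u(s,215,165,80,75,4)])
im=np.vstack([a,b]);im=np.clip(im*1.7,0,255).astype(np.uint8)
cv2.imwrite("pics/c.png",im); print(im.shape)
E
```

```text
top red [204, 241, 24, 6, 110] cen [215.8 243.3] rect [215.5 243.4] [ 4.7 23.2] 86.4 w@.075 [0.483  0.1696 0.075 ]
top red [237, 385, 88, 35, 1672] cen [278.3 399. ] rect [280.5 402. ] [34. 87.] 90.0 w@.075 [0.0862 0.0062 0.075 ]
top red [0, 396, 65, 24, 789] cen [ 21.7 411.5] rect [ 32.  407.5] [64. 23.] 0.0 w@.075 [0.0635 0.6497 0.075 ]
top yellow [204, 220, 24, 7, 131] cen [215.5 222.9] rect [215.5 222.9] [ 5.6 23.1] 86.4 w@.075 [0.5384 0.1711 0.075 ]
top yellow [554, 397, 6, 13, 39] cen [557.4 401.8] rect [556.5 403. ] [12.  5.] 90.0 w@.075 [ 0.0721 -0.6921  0.075 ]
top blue [203, 200, 25, 7, 116] cen [215.  202.7] rect [214.9 202.9] [ 5.4 23.9] 87.1 w@.075 [0.5944 0.1735 0.075 ]
top blue [313, 211, 56, 32, 387] cen [340.9 224.6] rect [340.8 226.9] [53.8 20.4] 14.0 w@.075 [ 0.5297 -0.1665  0.075 ]
top blue [427, 230, 24, 23, 430] cen [438.1 240.8] rect [438.5 241. ] [23. 22.] 0.0 w@.075 [ 0.4824 -0.4245  0.075 ]
side red [0, 0, 7, 13, 44] cen [2.2 5.2] rect [1.9 5.7] [11.4  5.7] 71.6 w@.075 
side red [14, 0, 22, 46, 207] cen [24.3 20.3] rect [25.  22.1] [49.1  6.2] 69.7 w@.075 
s
[... 428 characters left out ...]
[20.   7.8] 33.7 w@.075 
side blue [93, 96, 15, 35, 150] cen [100.3 113. ] rect [100.2 112.9] [36.   4.4] 72.5 w@.075 
side blue [87, 103, 15, 35, 159] cen [ 94.  119.8] rect [ 94.  119.9] [36.4  4.4] 71.6 w@.075 
side blue [79, 109, 17, 37, 184] cen [ 87.3 127. ] rect [ 87.4 127.2] [38.   4.9] 70.8 w@.075 
side blue [0, 172, 17, 75, 517] cen [  5.1 208. ] rect [  8. 209.] [74. 16.] 90.0 w@.075 
side blue [255, 179, 14, 16, 122] cen [261.6 186.2] rect [261.4 186.2] [18.4  7.5] 32.0 w@.075 
side blue [301, 229, 40, 56, 675] cen [323.6 258.2] rect [320.3 255.5] [58.9 26.9] 54.6 w@.075 
side blue [364, 285, 28, 25, 542] cen [377.4 297. ] rect [377.4 297.1] [26.9 23.8] 14.0 w@.075 
(600, 800, 3)
```

View pics/c.png

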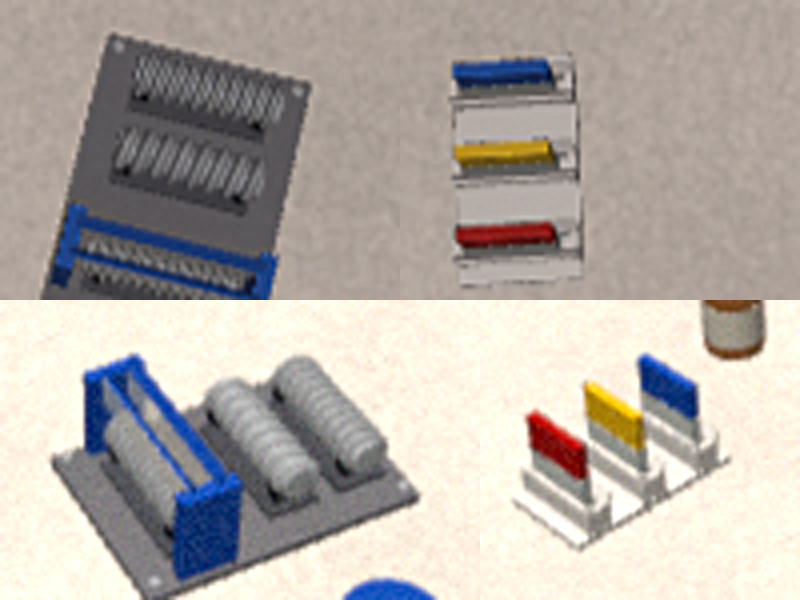

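The crop shows the stand's four screws, the blue lips, and all leaves standing upright. The gauged spindle's thread looks fine, and the middle spare's looks coarse. Next I'll compute poses from the screws, lips and grips.

Run:
```python
import pickle; from h import *
d=pickle.load(open("v0.pkl","rb")); T,S=d["top"],d["side"]
# screws: bright local spots
def spot(v,p,r=4):
    g=cv2.cvtColor(v["frame"],cv2.COLOR_RGB2GRAY).astype(float); x,y=map(int,np.round(p)); w=g[y-r:y+r+1,x-r:x+r+1]
    w=cv2.GaussianBlur(w,(3,3),0); i=np.unravel_index(w[1:-1,1:-1].argmax(),(2*r-1,2*r-1)); cy,cx=i[0]+1,i[1]+1
    q=np.clip(w[cy-1:cy+2,cx-1:cx+2]-np.median(w),0,None); yy,xx=np.mgrid[-1:2,-1:2]
    return np.array([x-r+cx+(q*xx).sum()/q.sum(), y-r+cy+(q*yy).sum()/q.sum()])
t=[spot(T,p) for p in[(329.5,171.3),(374.5,182),(312.9,240),(360.5,247.8)]]
W=cast(T,t,.012); print("screws top",np.round(t,1).tolist(),W.round(4).tolist())
s=[(153,580),(403,491),(62,460)]
ss=[spot(S,(280+a/4,215+b/4)) for a,b in s]; print("side screws",np.round(ss,1).tolist(),cast(S,ss,.012).round(4).tolist())
for a,b in((0,1),(2,3),(0,2),(1,3)): e=W[b]-W[a]; print(np.degrees(np.arctan2(e[1],e[0])).round(1),np.linalg.norm(e).round(4))
for c in("red","yellow","blue"):
    f=lambda v,hi:[p for q,p in blobs(mask(v["frame"],c)) if 100<q[4]<140 and 200<p.mean(0)[0]<270][0]
    a,b=f(T,0),f(S,0)
    print(c,"tri",tri(T,a.mean(0),S,b.mean(0)).round(4))
    w=cast(T,a,.078)[:,:2]; u=np.linalg.svd(w-w.mean(0))[2][0]; print("  yaw",np.degrees(np.arctan2(u[1],u[0])).round(1),"ext",(w.min(0)).round(4),w.max(0).round(4))
# stand blue mask, ascii
m=mask(T["frame"],"blue")[208:246,310:372]; print("\n".join("".join(".#"[k] for k in r) for r in m))
# rack white
h=cv2.cvtColor(T["frame"],cv2.COLOR_RGB2GRAY)[192:262,196:244]; print(np.percentile(h,[5,25,50,75,95,99]))
m=(h>128).astype(int);print("\n".join("".join(".#"[k] for k in r) for r in m))
```

```text
screws top [[333.0, 167.8], [377.1, 178.8], [316.0, 243.2], [363.1, 250.0]] [[0.7079, -0.1568, 0.012], [0.6736, -0.2817, 0.012], [0.4897, -0.1021, 0.012], [0.4689, -0.2326, 0.012]]
side screws [[321.0, 362.1], [384.3, 341.3], [299.1, 326.9]] [[0.3268, -0.3891, 0.012], [0.4738, -0.4484, 0.012], [0.3533, -0.2859, 0.012]]
-105.4 0.1296
-99.0 0.1321
166.0 0.225
166.5 0.2105
red tri [0.4858 0.1696 0.0683]
  yaw -87.8 ext [0.4754 0.1392] [0.4887 0.2008]
yellow tri [0.5414 0.1711 0.0685]
  yaw 91.8 ext [0.5296 0.1398] [0.5458 0.2019]
blue tri [0.5978 0.1736 0.0677]
  yaw 90.5 ext [0.5849 0.1404] [0.6012 0.2058]
..............................................................
..............................................................
..............................................................
........##....................................................
.......#####..................................................
.......#####..................................................
.......######.................................................
......###########..............................
[... 4667 characters left out ...]
..............
................................................
................................................
................................................
................................................
................................................
................................................
................................................
................................................
................................................
................................................
................................................
................................................
................................................
................................................
```

```bash
cat >> h.py <<'E'
def plan(x,y,z,yaw):
    "tool-axis shift (units of 15 cm) and twist (0.5 rad) to TCP x,y,z with tool y at yaw deg"
    from rig import manip
    s=manip.get_state(); R=np.array(s["ee_rot"]); d=R.T@(np.array([x,y,z])-s["position"])/.15
    now=np.degrees(np.arctan2(R[1,1],R[0,1])); dy=(yaw-now+90)%180-90
    print("t",s["time_s"],"pos",np.round(s["position"],4),"yaw %.1f"%now,"F",np.round(s["ft_force"],2),"w %.4f"%s["gripper_width"],"| dxyz",np.round(d,3),"twist %.3f"%(-np.radians(dy)/.5), "q7 %.2f"%s["joint_pos"][6])
E
python3 - <<'E'
import pickle; from h import *
d=pickle.load(open("v0.pkl","rb")); T,S=d["top"],d["side"]
R,_=cv2.Rodrigues(T["rvec"]);print("cam",(-R.T@T["tvec"]).round(3))
m=mask(T["frame"],"blue"); yx=[];lo=[]
up=[];lo=[]
for c in range(325,360):
    r=np.flatnonzero(m[205:247,c])+205
    g=np.split(r,np.flatnonzero(np.diff(r)>1)+1)
    if len(g)==2: up.append((c,g[0].mean()));lo.append((c,g[1].mean()))
for n,L in(("up",up),("lo",lo)):
    L=np.array(L); w=cast(T,L,.0865); k=np.polyfit(w[:,1],w[:,0],1); print(n,len(L),"slope deg",np.degrees(np.arctan(k[0])).round(2),"x at y=-.167",np.polyval(k,-.167).round(4))
print("posts top pts",cast(T,[(317.5,218),(367.5,228)],.09).round(4).tolist())
p=proj(T,[[.53,-.167,.09],[.53,-.167,.0]]);print(p.round(1))
from h import plan; plan(.4858,.1696,.248,2)
E
```

```text
cam [ 0.262 -0.012  1.509]
up 34 slope deg 15.23 x at y=-.167 0.5391
lo 34 slope deg 15.42 x at y=-.167 0.516
posts top pts [[0.5456, -0.1032, 0.09], [0.5168, -0.2354, 0.09]]
[[341.6 223.5]
 [338.3 229.4]]
t 0.1 pos [0.2135 0.6135 0.2475] yaw 70.8 F [0.26 0.35 0.11] w 0.0854 | dxyz [-2.687 -2.199  0.   ] twist 2.402 q7 -0.06
```

```bash
python3 -m inch '[{"dx":-1,"dy":-0.82,"twist":0.9,"jaw":-0.05},{"dx":-1,"dy":-0.82,"twist":0.9,"jaw":-0.05},{"dx":-1,"dy":-0.82,"twist":0.9,"jaw":-0.05},{"dx":-1,"dy":-0.82,"twist":0.9,"jaw":-0.05}]' 40; python3 -c "
from h import plan; plan(.4858,.1696,.200,2)"
```

```text
t 0.1 pos [0.2135 0.6135 0.2475] yaw 70.8 F [0.26 0.35 0.11] w 0.0854 | dxyz [-2.687 -2.198  0.32 ] twist 2.402 q7 -0.06schema error: expected keys dx, dy, dz, twist, jaw
```

All keys are required.

```bash
python3 -m inch '[{"dx":-1,"dy":-0.82,"dz":0,"twist":0.9,"jaw":-0.05},{"dx":-1,"dy":-0.82,"dz":0,"twist":0.9,"jaw":-0.05},{"dx":-1,"dy":-0.82,"dz":0,"twist":0.9,"jaw":-0.05},{"dx":-1,"dy":-0.82,"dz":0,"twist":0.9,"jaw":-0.05}]' 40; python3 -c "
from h import plan; plan(.4858,.1696,.200,2)"
```

```text
time_s: 0.6
position: [0.3182, 0.4442, 0.2485]
ee_rot: [[-0.702, 0.712, 0.001], [0.712, 0.702, -0.001], [-0.001, 0.0, -1.0]]
ft_force: [-0.1, 1.4, 0.3]
gripper_width: 0.0403
t 0.6 pos [0.3182 0.4442 0.2485] yaw 44.6 F [-0.11  1.42  0.3 ] w 0.0403 | dxyz [-2.088 -0.489  0.326] twist 1.486 q7 -0.23
```

```bash
python3 -m inch '[{"dx":-1,"dy":-0.24,"dz":0.1,"twist":0.75,"jaw":-0.05},{"dx":-1,"dy":-0.24,"dz":0.1,"twist":0.75,"jaw":-0.05},{"dx":-1,"dy":-0.24,"dz":0.1,"twist":0.75,"jaw":-0.05},{"dx":-1,"dy":-0.24,"dz":0.1,"twist":0.75,"jaw":-0.05}]' 40; python3 -c "
from h import plan; plan(.4858,.1696,.180,2)"
```

```text
time_s: 1.1
position: [0.3965, 0.3153, 0.2331]
ee_rot: [[-0.397, 0.918, -0.0], [0.918, 0.397, -0.0], [-0.0, -0.0, -1.0]]
ft_force: [0.3, 1.5, 0.9]
gripper_width: 0.0407
t 1.1 pos [0.3965 0.3153 0.2331] yaw 23.4 F [0.29 1.55 0.94] w 0.0407 | dxyz [-1.128  0.161  0.354] twist 0.746 q7 -0.34
```

```bash
python3 -m inch '[{"dx":-1,"dy":0.16,"dz":0.35,"twist":0.746,"jaw":-0.05},{"dx":-1,"dy":0.16,"dz":0.35,"twist":0.746,"jaw":-0.05},{"dx":-1,"dy":0.16,"dz":0.35,"twist":0.746,"jaw":-0.05},{"dx":-1,"dy":0.16,"dz":0.35,"twist":0.746,"jaw":-0.05},{"dx":-1,"dy":0.16,"dz":0.35,"twist":0.746,"jaw":-0.05}]' 40
python3 - <<'E'
from h import *
from rig import vision
plan(.4858,.1696,.070,2)
d={n:vision.snapshot(n) for n in("top","side")}
u=lambda n,x0,y0,w,h,k:cv2.resize(d[n]["frame"][y0:y0+h,x0:x0+w,::-1],None,fx=k,fy=k,interpolation=cv2.INTER_CUBIC)
im=np.hstack([u("top",170,165,100,100,4),u("side",185,125,100,100,4)]);cv2.imwrite("pics/d.png",np.clip(im*1.6,0,255).astype(np.uint8))
E
```

```text
time_s: 1.72
position: [0.4769, 0.1911, 0.1808]
ee_rot: [[-0.041, 0.999, -0.0], [0.999, 0.041, 0.0], [0.0, -0.0, -1.0]]
ft_force: [0.2, 0.7, 0.2]
gripper_width: 0.0404
t 1.725 pos [0.4769 0.1911 0.1808] yaw 2.3 F [0.16 0.71 0.22] w 0.0404 | dxyz [-0.146  0.054  0.739] twist 0.011 q7 -0.38
```

View pics/d.png

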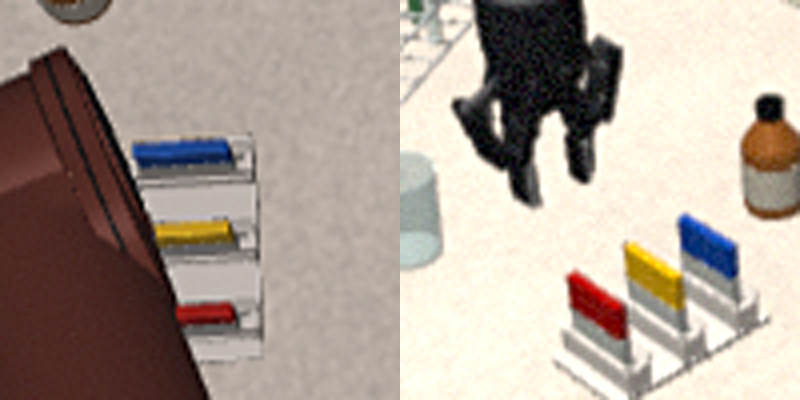

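The gripper is clear of the beaker, just beside and above the red leaf. Next it goes down on red.

```bash
python3 -m inch '[{"dx":-0.146,"dy":0.054,"dz":0.2,"twist":0.01,"jaw":-0.05},{"dx":-0.146,"dy":0.054,"dz":0.4,"twist":0.01,"jaw":-0.05},{"dx":-0.146,"dy":0.054,"dz":0.6,"twist":0.01,"jaw":-0.05},{"dx":-0.146,"dy":0.054,"dz":0.74,"twist":0.01,"jaw":-0.05},{"dx":-0.146,"dy":0.054,"dz":0.74,"twist":0.01,"jaw":-0.05}]' 40; python3 -c "
from h import plan; plan(.4858,.1696,.070,2)"; python3 -m inch '[{"dx":0,"dy":0,"dz":0,"twist":0,"jaw":-1},{"dx":0,"dy":0,"dz":0,"twist":0,"jaw":-1},{"dx":0,"dy":0,"dz":0,"twist":0,"jaw":-1},{"dx":0,"dy":0,"dz":0,"twist":0,"jaw":-1}]' 40;  python3 -c "
from h import plan; plan(.4858,.1696,.200,2)"
```

```text
time_s: 2.45
position: [0.4851, 0.1683, 0.0688]
ee_rot: [[-0.035, 0.999, -0.002], [0.999, 0.035, -0.001], [-0.001, -0.002, -1.0]]
ft_force: [0.7, -0.6, 0.0]
gripper_width: 0.0404
t 2.45 pos [0.4851 0.1683 0.0688] yaw 2.0 F [ 0.72 -0.58  0.03] w 0.0404 | dxyz [ 0.008  0.005 -0.008] twist 0.000 q7 -0.26
time_s: 2.95
position: [0.4868, 0.1682, 0.071]
ee_rot: [[-0.033, 0.999, 0.001], [0.999, 0.033, 0.001], [0.001, 0.001, -1.0]]
ft_force: [-2.0, 0.3, 7.6]
gripper_width: 0.0096
t 2.95 pos [0.4868 0.1682 0.071 ] yaw 1.9 F [-2.01  0.35  7.61] w 0.0096 | dxyz [ 0.011 -0.005 -0.86 ] twist -0.003 q7 -0.26
```

```bash
python3 -m inch '[{"dx":0,"dy":0,"dz":-0.3,"twist":0,"jaw":-1},{"dx":0,"dy":0,"dz":-0.6,"twist":0,"jaw":-1},{"dx":-0.3,"dy":0.04,"dz":-0.86,"twist":0.15,"jaw":-1},{"dx":-0.7,"dy":0.1,"dz":-0.86,"twist":0.3,"jaw":-1},{"dx":-1,"dy":0.1,"dz":-0.86,"twist":0.3,"jaw":-1},{"dx":-1,"dy":0.1,"dz":-0.86,"twist":0.3,"jaw":-1}]' 40;  python3 -c "
from h import plan; plan(.528,-.168,.19,-15.3)"
```

```text
time_s: 3.7
position: [0.5064, 0.0139, 0.1996]
ee_rot: [[0.123, 0.992, 0.001], [0.992, -0.123, 0.0], [0.0, 0.001, -1.0]]
ft_force: [0.2, 0.9, 0.1]
gripper_width: 0.0092
t 3.7 pos [0.5064 0.0139 0.1996] yaw -7.1 F [0.19 0.85 0.12] w 0.0092 | dxyz [-1.186  0.292  0.064] twist 0.287 q7 -0.19
```

```bash
python3 -m inch '[{"dx":-1,"dy":0.29,"dz":0.06,"twist":0.287,"jaw":-1},{"dx":-1,"dy":0.29,"dz":0.06,"twist":0.287,"jaw":-1},{"dx":-1,"dy":0.29,"dz":0.06,"twist":0.287,"jaw":-1},{"dx":-1,"dy":0.29,"dz":0.06,"twist":0.287,"jaw":-1}]' 40;  python3 -c "
from h import plan; plan(.528,-.168,.17,-15.3)"
```

```text
time_s: 4.2
position: [0.532, -0.138, 0.1899]
ee_rot: [[0.261, 0.965, 0.0], [0.965, -0.261, -0.001], [-0.001, 0.0, -1.0]]
ft_force: [0.9, 0.8, -1.5]
gripper_width: 0.0095
t 4.2 pos [ 0.532  -0.138   0.1899] yaw -15.1 F [ 0.9   0.79 -1.54] w 0.0095 | dxyz [-0.2    0.027  0.133] twist 0.006 q7 0.05
```

```bash
python3 -m inch '[{"dx":-0.2,"dy":0.027,"dz":0.13,"twist":0.006,"jaw":-1},{"dx":-0.2,"dy":0.027,"dz":0.13,"twist":0.006,"jaw":-1},{"dx":-0.2,"dy":0.027,"dz":0.13,"twist":0.006,"jaw":-1}]' 40
python3 - <<'E'
from h import *
from rig import vision
import pickle
plan(.528,-.168,.155,-15.3)
d={n:vision.snapshot(n) for n in("top","side")}; pickle.dump(d,open("v1.pkl","wb"))
u=lambda n,x0,y0,w,h,k:cv2.resize(d[n]["frame"][y0:y0+h,x0:x0+w,::-1],None,fx=k,fy=k,interpolation=cv2.INTER_CUBIC)
im=np.hstack([u("top",305,175,67,100,6),u("side",285,195,66,100,6)]);cv2.imwrite("pics/e.png",np.clip(im*1.6,0,255).astype(np.uint8))
E
```

```text
time_s: 4.58
position: [0.5286, -0.1642, 0.1705]
ee_rot: [[0.259, 0.966, 0.0], [0.966, -0.259, 0.001], [0.001, -0.0, -1.0]]
ft_force: [-0.2, 0.3, -1.3]
gripper_width: 0.0094
t 4.575 pos [ 0.5286 -0.1642  0.1705] yaw -15.0 F [-0.22  0.3  -1.28] w 0.0094 | dxyz [-0.025  0.002  0.103] twist 0.010 q7 0.13
```

View pics/e.png

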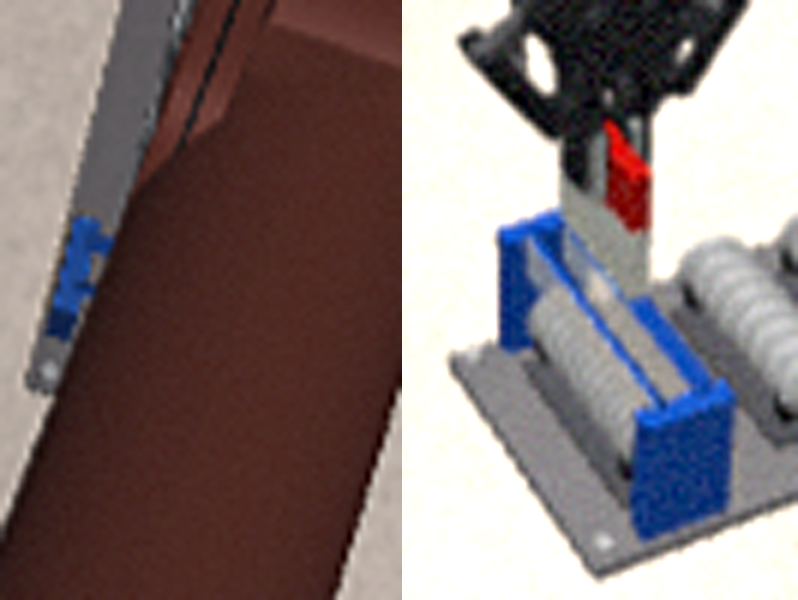

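The red leaf hangs above the slot and looks aligned. I'll check the crosswise offset from the side-view lip lines before lowering.

Run:
```python
import pickle; from h import *
S=pickle.load(open("v0.pkl","rb"))["side"]
m=mask(S["frame"],"blue"); 
print("\n".join("%d "%(229+i)+"".join(".#"[k] for k in r) for i,r in enumerate(m[229:290,299:343])))
ax=np.array([.264,.965]);nx=np.array([.965,-.264])
c=np.array([.528,-.168])
for o in(-12,-7,0,7,12):
    P=[[*(c+nx*o/1000+ax*a),.09 if abs(o)==12 else .083] for a in(-.04,0,.04)]; print(o,proj(S,P).round(1).tolist())
```

```text
229 ..............##............................
230 ...........######...........................
231 ........#########...........................
232 .....############...........................
233 ..###########.###...........................
234 ..###########.####..........................
235 ..####..#####..####.........................
236 ...####.#####...####........................
237 ...####..####....####.......................
238 ...####...###.....###.......................
239 ...####....###....####......................
240 ...####....###......###.....................
241 ...####.....###.....####....................
242 ...#####.....###.....####...................
243 ...######.....##......####..................
244 ...######......#......#####.................
245 ...#####.......##......#####................
246 ...####.........##......#####...............
247 ...####..........##......####...............
248 ...####...........##.....#####..............
249 ...####...........##......#####.............
250 ...####............##......#####............
251 ..######..........
[... 1447 characters left out ...]

281 ........................############........
282 ........................#########...........
283 .........................#####..............
284 .........................###................
285 ............................................
286 ............................................
287 ............................................
288 ............................................
289 ............................................
-12 [[321.4, 255.8], [314.1, 246.3], [307.2, 237.2]]
-7 [[323.1, 257.1], [315.8, 247.6], [308.9, 238.6]]
0 [[325.4, 256.2], [318.1, 246.8], [311.1, 237.8]]
7 [[327.8, 255.3], [320.4, 245.9], [313.4, 237.0]]
12 [[329.5, 252.8], [322.1, 243.4], [315.0, 234.5]]
```

Run:
```python
import pickle; from h import *
d0=pickle.load(open("v0.pkl","rb"));d=pickle.load(open("v1.pkl","rb")); S=d["side"]
m=mask(S["frame"],"red")
for s,p in blobs(m):
    if p[:,0].min()>290: print(s); x0,y0=p.min(0)-1; x1,y1=p.max(0)+2; print(x0,y0);print("\n".join("".join(".#"[k] for k in r) for r in m[y0:y1,x0:x1]))
ax=np.array([.264,.965]);nx=np.array([.965,-.264])
c=np.array([.5286,-.1642]); zt=.1705-.063
P=[[*(c+ax*a-nx*.005),zt+h] for a in(-.032,-.01,.01,.032) for h in(0,.043,.075)]
print(proj(S,P).round(1).tolist())
# rack leaves with v0: predicted vs seen red leaf (was at .4868,.1682)
ay=np.array([-.033,.999]);P=[[*(np.array([.4868,.1682])+ay*a+np.array([-.005,0])),h] for a in(-.032,.032) for h in(.051,.083)]
print("rack red side",proj(d0["side"],P).round(1).tolist(),"top",proj(d0["top"],[[.4868,.1682,.083]]).round(1))
```

```text
[318, 215, 8, 19, 100]
317 214
..........
..##......
.####.....
..###.....
..####....
..#####...
..#####...
..######..
..#######.
..#######.
..#######.
..#######.
..#######.
..#######.
..#######.
..#######.
....#####.
....#####.
.....####.
......#...
..........
[[321.6, 247.2], [321.9, 234.9], [322.2, 225.2], [317.5, 242.1], [317.8, 229.7], [318.0, 220.2], [313.9, 237.5], [314.1, 225.2], [314.2, 215.7], [310.1, 232.6], [310.2, 220.4], [310.2, 210.9]]
rack red side [[239.1, 210.8], [238.0, 202.6], [226.8, 201.8], [225.6, 193.7]] top [[216.  241.4]]
```

Checked against the known grasp position, the top camera reads x about 3–4 mm low, and the side view puts the slot about 4 mm farther out in x. I'll shift by +4 mm, lower into the slot and watch the forces.

```bash
python3 -c "
from h import plan; plan(.532,-.167,.155,-15.3)"; python3 -m inch '[{"dx":0,"dy":0.025,"dz":0.05,"twist":0.01,"jaw":-1},{"dx":0,"dy":0.025,"dz":0.1,"twist":0.01,"jaw":-1},{"dx":0,"dy":0.025,"dz":0.12,"twist":0.01,"jaw":-1}]' 40;python3 -m inch '[{"dx":0,"dy":0,"dz":0.05,"twist":0,"jaw":-1}]';python3 -m inch '[{"dx":0,"dy":0,"dz":0.04,"twist":0,"jaw":-1},{"dx":0,"dy":0,"dz":0.04,"twist":0,"jaw":-1}]'; python3 -c "
from h import plan; plan(.532,-.167,.121,-15.3)"
```

```text
t 4.675 pos [ 0.5289 -0.1644  0.1708] yaw -15.0 F [ 0.81 -0.19 -0.64] w 0.0095 | dxyz [-0.012  0.025  0.105] twist 0.011 q7 0.13
time_s: 5.05
position: [0.5314, -0.1668, 0.1515]
ee_rot: [[0.265, 0.964, -0.001], [0.964, -0.265, -0.0], [-0.0, -0.001, -1.0]]
ft_force: [-0.6, 0.1, -1.6]
gripper_width: 0.0093
time_s: 5.18
position: [0.5319, -0.1671, 0.1446]
ee_rot: [[0.265, 0.964, 0.0], [0.964, -0.265, -0.0], [-0.0, 0.0, -1.0]]
ft_force: [-0.1, -0.1, -1.7]
gripper_width: 0.0096
time_s: 5.42
position: [0.5314, -0.167, 0.1382]
ee_rot: [[0.265, 0.964, -0.001], [0.964, -0.265, -0.0], [-0.0, -0.001, -1.0]]
ft_force: [-0.5, -0.0, -0.3]
gripper_width: 0.0095
t 5.425 pos [ 0.5314 -0.167   0.1382] yaw -15.4 F [-0.52 -0.02 -0.31] w 0.0095 | dxyz [0.001 0.004 0.115] twist -0.003 q7 0.15
```

```bash
for i in 1; do python3 -m inch '[{"dx":0,"dy":0,"dz":0.05,"twist":0,"jaw":-1},{"dx":0,"dy":0,"dz":0.095,"twist":0,"jaw":-1},{"dx":0,"dy":0,"dz":0.095,"twist":0,"jaw":-1}]'; python3 -m inch '[{"dx":0,"dy":0,"dz":0.01,"twist":0,"jaw":-1}]';python3 -m inch '[{"dx":0,"dy":0,"dz":0.01,"twist":0,"jaw":-1}]';python3 -m inch '[{"dx":0,"dy":0,"dz":0.01,"twist":0,"jaw":-1}]'; done | grep -v rot
```

```text
time_s: 5.8
position: [0.5314, -0.167, 0.1239]
ft_force: [0.1, 0.1, -0.4]
gripper_width: 0.0094
time_s: 5.92
position: [0.5319, -0.1671, 0.1232]
ft_force: [-1.1, 0.0, -0.6]
gripper_width: 0.0095
time_s: 6.05
position: [0.5319, -0.1671, 0.1217]
ft_force: [1.0, 0.3, -1.0]
gripper_width: 0.0093
time_s: 6.18
position: [0.5319, -0.167, 0.1201]
ft_force: [0.2, -0.6, -0.2]
gripper_width: 0.0092
```

```bash
(for i in 1; do python3 -m inch '[{"dx":0,"dy":0,"dz":0.01,"twist":0,"jaw":-1},{"dx":0,"dy":0,"dz":0.01,"twist":0,"jaw":-1}]'; python3 -m inch '[{"dx":0,"dy":0,"dz":0.01,"twist":0,"jaw":-1},{"dx":0,"dy":0,"dz":0.01,"twist":0,"jaw":-1}]'; done) | grep -v rot
```

```text
time_s: 6.42
position: [0.5317, -0.1673, 0.1185]
ft_force: [-0.6, -1.6, -1.4]
gripper_width: 0.0096
time_s: 6.68
position: [0.5318, -0.1675, 0.1172]
ft_force: [-0.4, -2.7, 1.8]
gripper_width: 0.009
```

```bash
cat > s.sh <<'E'
grep -E "position|force" | paste - -
E
(python3 -m inch '[{"dx":-0.007,"dy":0,"dz":0,"twist":0,"jaw":-1},{"dx":-0.007,"dy":0,"dz":0,"twist":0,"jaw":-1}]';python3 -m inch '[{"dx":-0.007,"dy":0,"dz":0,"twist":0,"jaw":-1},{"dx":-0.007,"dy":0,"dz":0,"twist":0,"jaw":-1}]';python3 -m inch '[{"dx":-0.007,"dy":0,"dz":0,"twist":0,"jaw":-1},{"dx":-0.007,"dy":0,"dz":0,"twist":0,"jaw":-1}]';python3 -m inch '[{"dx":-0.007,"dy":0,"dz":0,"twist":0,"jaw":-1},{"dx":-0.007,"dy":0,"dz":0,"twist":0,"jaw":-1}]') | sh s.sh
```

```text
position: [0.5315, -0.1679, 0.117]	ft_force: [-0.1, -0.9, -0.3]
position: [0.5311, -0.1689, 0.1169]	ft_force: [-1.5, -0.1, -0.9]
position: [0.531, -0.1697, 0.117]	ft_force: [0.6, 1.9, -1.1]
position: [0.5309, -0.1701, 0.117]	ft_force: [1.2, 4.9, -1.3]
```

Forces along the thread now rise on both sides, with a free zone near y≈-0.1685. The teeth are between the crests, so red appears to mesh. I'll centre it and lower.

```bash
(python3 -m inch '[{"dx":0.015,"dy":0,"dz":0,"twist":0,"jaw":-1},{"dx":0.015,"dy":0,"dz":0,"twist":0,"jaw":-1}]';python3 -m inch '[{"dx":0,"dy":0,"dz":0.006,"twist":0,"jaw":-1},{"dx":0,"dy":0,"dz":0.006,"twist":0,"jaw":-1}]';python3 -m inch '[{"dx":0,"dy":0,"dz":0.006,"twist":0,"jaw":-1},{"dx":0,"dy":0,"dz":0.006,"twist":0,"jaw":-1}]';python3 -m inch '[{"dx":0,"dy":0,"dz":0.006,"twist":0,"jaw":-1},{"dx":0,"dy":0,"dz":0.006,"twist":0,"jaw":-1}]') | sh s.sh
```

```text
position: [0.5312, -0.1694, 0.1172]	ft_force: [-0.0, 1.0, -1.3]
position: [0.5313, -0.1692, 0.1162]	ft_force: [-0.3, -0.2, -0.7]
position: [0.5313, -0.1692, 0.1154]	ft_force: [-0.2, -0.2, 2.9]
position: [0.5313, -0.1691, 0.1145]	ft_force: [0.1, -1.2, 2.9]
```

The tips bottom at TCP z≈0.1157, which is tips ≈53 mm, so red is home. I'll unload, release and back off upwards.

```bash
(python3 -m inch '[{"dx":0,"dy":0,"dz":-0.006,"twist":0,"jaw":-1},{"dx":0,"dy":0,"dz":-0.006,"twist":0,"jaw":-1}]' 20;python3 -m inch '[{"dx":0,"dy":0,"dz":0,"twist":0,"jaw":-0.7},{"dx":0,"dy":0,"dz":0,"twist":0,"jaw":-0.5},{"dx":0,"dy":0,"dz":0,"twist":0,"jaw":-0.3}]';python3 -m inch '[{"dx":0,"dy":0,"dz":-0.1,"twist":0,"jaw":-0.2},{"dx":0,"dy":0,"dz":-0.3,"twist":0,"jaw":-0.2},{"dx":0,"dy":0,"dz":-0.6,"twist":0,"jaw":-0.2},{"dx":0.4,"dy":0,"dz":-0.8,"twist":0,"jaw":-0.2},{"dx":0.8,"dy":0,"dz":-0.8,"twist":0,"jaw":-0.2},{"dx":1,"dy":0,"dz":-0.8,"twist":0,"jaw":-0.2},{"dx":1,"dy":0,"dz":-0.8,"twist":0,"jaw":-0.2},{"dx":1,"dy":0,"dz":-0.8,"twist":0,"jaw":-0.2}]') | sh s.sh
python3 - <<'E'
from h import *
from rig import vision
import pickle
d={n:vision.snapshot(n) for n in("top","side")}; pickle.dump(d,open("v2.pkl","wb"))
u=lambda n,x0,y0,w,h,k:cv2.resize(d[n]["frame"][y0:y0+h,x0:x0+w,::-1],None,fx=k,fy=k,interpolation=cv2.INTER_CUBIC)
im=np.hstack([u("top",305,175,67,100,6),u("side",285,195,66,100,6)]);cv2.imwrite("pics/f.png",np.clip(im*1.6,0,255).astype(np.uint8))
E
```

```text
position: [0.5313, -0.1691, 0.1154]	ft_force: [-0.9, -0.9, 2.1]
position: [0.5312, -0.1688, 0.1151]	ft_force: [-0.2, -0.7, -0.4]
position: [0.571, -0.0255, 0.2359]	ft_force: [0.5, -0.2, 0.5]
```

View pics/f.png

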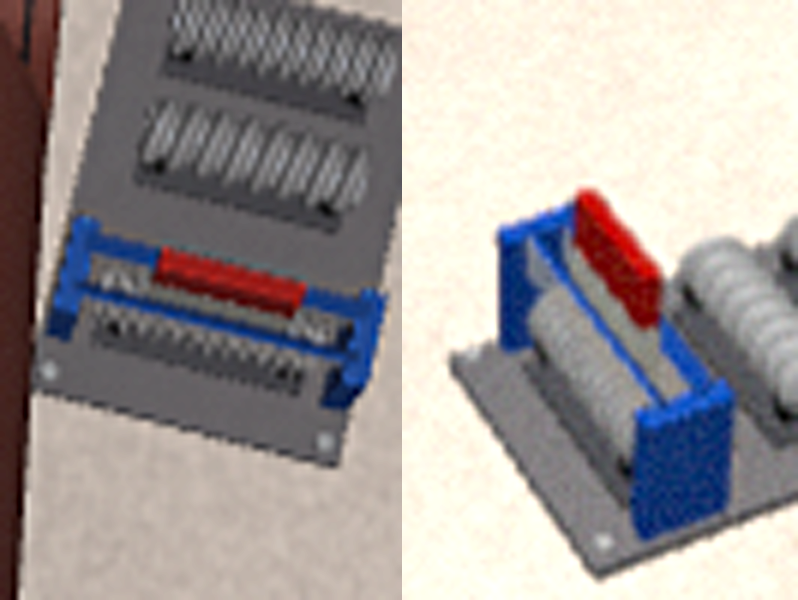

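Run:
```python
import pickle; from h import *
d=pickle.load(open("v2.pkl","rb")); S=d["side"];T=d["top"]
pick=lambda v:[p for s,p in blobs(mask(v["frame"],"red")) if 80<s[4]<300 and 290<p.mean(0)[0]<380 and p.mean(0)[1]<300][0]
a,b=pick(S),pick(T); print("side bbox",a.min(0),a.max(0)+1,"cen",a.mean(0),"top bbox",b.min(0),b.max(0)+1,b.mean(0))
print("tri",tri(T,b.mean(0),S,a.mean(0)).round(4))
ax=np.array([.265,.964]);nx=np.array([.964,-.265]); c=np.array([.5312,-.169])
for z0 in(.053,.058):
    P=np.array([[*(c+ax*i*.032+nx*j*.005),z0+h] for i in(-1,1) for j in(-1,1) for h in(.043,.075)])
    for n,v in(("side",S),("top",T)):
        q=proj(v,P); hull=cv2.convexHull(q.astype(np.float32)); M=cv2.moments(hull); print(z0,n,q.min(0).round(1),q.max(0).round(1),"cen",np.round([M["m10"]/M["m00"]-.5,M["m01"]/M["m00"]-.5],1))
# level: fit bottom and top grip edge slopes in side view
for f in(np.min,np.max):
    cols=np.arange(318,324); r=[f(a[a[:,0]==k,1]) for k in cols]; print("slope",np.polyfit(cols,r,1)[0].round(3))
for z in (.096,.128):
    q=proj(S,[[*(c-ax*.032-nx*.005),z-.0],[*(c+ax*.032-nx*.005),z]]); print("pred",((q[1]-q[0])[1]/(q[1]-q[0])[0]).round(3))
```

```text
side bbox [314 227] [328 250] cen [320.49431818 237.67613636] top bbox [330 216] [356 228] [342.64238411 221.62251656]
tri [ 0.5321 -0.1684  0.1125]
0.053 side [312.  226.1] [327.2 250.9] cen [319.1 238. ]
0.053 top [330.4 215.4] [356.3 227.4] cen [342.8 220.9]
0.058 side [312.  224.7] [327.3 249.5] cen [319.1 236.6]
0.058 top [330.6 215. ] [356.6 227. ] cen [343.  220.5]
slope 1.143
slope 1.286
pred 1.284
pred 1.252
```

```bash
python3 -c "
from rig import manip; print(manip.get_state()['time_s'], manip.job_done())"
```

```text
the job is handed in; nothing more can be done
10.4 None
```

The **red leaf** fits the spindle. It was the first one I tried, and it now stands released and fully home in the thread. I handed the job in at 10.4 s on the robot clock.

- **Feeling for the grooves:** the teeth met the sides of the grooves both ways along the thread (readings up to about 5 N). They went down freely at y ≈ -0.169. They reached the bottom with the tips at about 53 mm, at readings of about 3 N.
- **After release:** the two cameras together put the grip's middle at 112.5 mm. A fully home leaf should read 112 mm, and one riding on the crests 117 mm. The top and bottom edges of the grip sloped in the side view roughly as a level leaf should (1.14 and 1.29 measured, against about 1.25–1.28 expected), so the level is only roughly confirmed.
- **Other leaves:** yellow and blue were never touched and were still in their rack slots when last seen, early in the run. The gripper ended clear of everything, and its path kept away from the bottles and beaker.
- **Disagreement between cameras:** the top camera placed things about 3–4 mm short in x compared with the side camera and the actual grasp. I corrected for this before lowering the leaf into the slot.

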